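Hold the wide bag clip open over the recipe card

TASK

Pull the drawer of the mini cabinet open and take the wide spring clip off the drawer's divider, leaving the narrow one where it is. Hold the wide clip squeezed wide open over the middle of the recipe card's top edge, square to the card, one jaw well down on either side and nothing touching the card, so that I can slip a note in beside it. Finish like that, still holding the clip open in mid-air; do not let go, and do not shift the card stand or the other things on the cart.

Things in the scene. Friction and masses are not known exactly. Their poses are not given: they have to be found in the camera images.
- cabinet: fixed wooden mini cabinet, 260 deep x 280 wide x 240 mm high, its front towards the robot, a little turned: one drawer at the top, a swing door below (not used). Origin: centre of its underside; x points to its back, z up. The front edge of its top board lies 115 mm in front of the origin
- cabinet_drawer0 (a joint): slide of the drawer, m: 0 shut (start), grows as it is pulled out towards the robot, 0.18 at its stop; it runs freely (about 1 N) and stays where it is left
- cabinet_drawer0_handle (a point): middle of the drawer's bar handle: a level round steel bar 10 mm thick, 120 mm long, its centre line 35 mm in front of the drawer's front and 38 mm below the cabinet's top; moves with the drawer. x points into the cabinet (pull towards -x), y along the bar, z up. The drawer's front panel rises 26 mm above this point
- divider_top (a point): middle of the top edge of the plywood divider that crosses the drawer parallel to its front (moves with it); 3 mm thick, both clips stand on it side by side. x to the drawer's back, y along the divider, z up. It lies 125 mm behind the handle and 23 mm below it; 68 mm are free in front of it up to the drawer's front wall
- wide_clip: wide steel spring clip, 50 g: jaws 64 mm, levers 30 mm wide. Starts on the divider, left or right of the middle, jaws down nipping it, thumb levers up in a V. Origin: on the pivot pin; y along the pin, x the way the jaws open, z up to the levers. As it stands: jaw lips 36 mm below the pivot, lever tops 31 mm above it, 46 mm wide (x) over them. Spring coil radius 5 mm
- wide_clip_b (a joint): how far each half of the wide clip is rocked open, rad: 0 on the divider, -0.04 shut, 0.36 fully spread (stop). Pinching the levers along x opens it: 5 N at the lever tops at first, 8 N at the end, 15 N halfway down; the clip sinks about 6 mm between the pads meanwhile. Let go, it snaps shut. At 0.36: levers upright, 20 mm over them, tops 37 mm above the pivot, lips 33 mm below it, 28 mm apart
- narrow_clip: narrow steel spring clip of the same profile and height, jaws only 28 mm and levers 18 mm wide; stands on the same divider about 110 mm from the wide clip; same origin and axes. To be left there
- card_stand: the recipe card standing upright in a wooden foot, one loose piece, about 0.35 kg, on the cart to the left or right of the cabinet. Origin: centre of the foot's underside; x is square to the card's face, y along its width, z up. Foot 52 (x) x 130 (y) x 22 mm high; card 3 mm thick (x), 120 mm wide (y), its top edge 107 mm above the cart
- card_edge (a point): middle of the card's top edge; axes as the card stand's
- jar: glass storage jar with a wire clamp lid, 100 mm across, 142 mm high; origin: centre of its underside; leave alone
- mortar: wooden mortar, 112 mm across, 95 mm high, with its pestle standing in it up to 165 mm high; origin: centre of its underside; leave alone
- bowl: stainless steel mixing bowl, 180 mm across, 80 mm high; origin: centre of its underside; leave alone
- scoop: purple plastic scoop, about 165 mm long, 32 mm high, lying on the cart; origin: under its middle; leave alone
Mind the look-alikes: they are no part of the job. There is more than one size of the card_stand; the one meant has the size given above.

How it is judged:
By the outcome, as a careful person would: the job done as asked, in the order asked, and still so for the second after the job is handed in, while the arm keeps its last pose, push and grip.
It also fails if it takes over 58 s, if anything falls off the work surface, if the arm or the gripper's body presses on something with over 40 N, if the wrist force passes 120 N, or if a joint passes its speed limit or range.

ROBOT

A 6-joint arm with a two-finger parallel gripper is mounted at the origin on the work surface. World frame = base frame: x ahead of the robot, y to its left, z up, the work surface at z = 0. Lengths are in m, angles in rad, forces in N, time in s.
With the tool pointing down it reaches from about 0.3 to 0.875 m from the base axis. Payload 6.4 kg.
Tool frame: the origin (TCP) lies between the finger pads; the fingertips stand 25 mm ahead of it and the grasp point (between the pads) lies 6 mm ahead of it; y points along the fingers, x is the direction in which the jaws open and shut, and the axes are right-handed (so a half turn about y gives the same grasp; the last joint's range is limited). The gripper opens to 85 mm and grips with 20 to 120 N. Pads are 22 mm wide; open, the fingers measure 114 mm over their backs; the gripper's body (76 mm by 85 mm) begins 54 mm behind the grasp point. The pads swing forward as they close: fully open they stand 13 mm farther back than shut.
Start: joints at [-1.482, 0.181, 1.607, -0, 1.354, -0.206], TCP at [0.167, -0.55, 0.256] pointing down, gripper open.
Joint ranges: [-2.99, 2.99], [-0.89, 2.07], [0.3, 2.58], [-1.14, 4.28], [0, 2.63], [-3.12, 3.12]. Speed limits (rad/s): [2.57, 2.57, 3.01, 3.14, 3.14, 3.14].

INTERFACE

Orientations are given as a unit quaternion [w, x, y, z].
In Python, from bench import ctrl, vision, ticket, find_in, regions_of, pinpoint gives the robot as it stands.
- The arm moves only by the tool apply_moves, never from a script. Its argument "increments" is a list of rows, each an object of numbers: "x", "y", "z": the shift along the tool's x, y, z in cm; "ax", "ay", "az": the turn, a rotation vector about the tool's x, y, z in rad; "grip": the closure, from 0 (fully open) to 1 (shut). A call has 1 to 12 rows; each row is the pose to reach, as a shift and turn from the pose measured when the call began, along the tool's axes at that moment; what a row does not reach only later rows make up. A row lasts 1/8 s, in which the tool goes at most 62.5 mm and 10.7 degrees, less where a joint would pass 70% of its speed; a pose out of reach is approached as far as the arm can. A call with a gripper value outside its range is refused whole. The fingers move at their own pace and stop on an object; the grip force is fixed at half the most. Time passes only in rows, so rows that repeat a pose let the fingers close. It gives the time, the measured TCP pose, the force and the opening at its end, in the units of the state.
- ctrl.get_obs(): the state, without advancing time (a new reading comes with each control period).
- vision.camera(name): name is "scene" or "side" or "wrist"; returns the picture (384x512x3 uint8, red, green, blue); there is no depth.
- vision.camera_params(name): a dict with "intrinsics" (3x3 intrinsics, pixels), "k1" (the pictures are not rectified: a ray, as slopes to the right and down, at radius r is drawn at 1 + k1 r^2 times it, then the intrinsics apply), "R" (3x3) and "t" (3): a world point X has camera coordinates R X + t. Camera axes: x right, y down, z forward; pixel columns grow to the right and rows downward; lengths in m; the calibration is good to about 2 mm. A picture is of the moment at which its call begins: read the wrist's pose just before it. camera_params takes no time and is no camera call; for the wrist camera it gives the pose at the moment of the call.
- ticket.hand_in(): hands the job in, once; it reports no verdict.
Trained networks look in the newest picture that a camera, given by its name, has taken for a name from the list of things; names that differ only in an ending like _2 or _b are one class to them, and where a whole thing is asked for, a point or a joint stands for the part that bears it (a point fixed in the world has none). Each returns a list of dicts, best first, with "p" (0 to 1); they miss things now and then, are a little off and sometimes report something else, mostly with a low value. They report only what shows in the picture. A call takes as long as a camera call. They do not tell look-alikes from the thing itself.
- find_in(camera, query): "rect" ([centre column, centre row, width, height] in pixels, round what is visible of it).
- regions_of(camera, query): "mask" (384x512 bool, what is visible of it) and "rect" ([centre column, centre row, width, height] in pixels, round what is visible of it).
- pinpoint(camera, query): "xy" ([column, row] in pixels: a listed point, or the origin of a listed thing).
The state is a dict: "time_s": time; "q": joint angles; "dq": joint speeds; "joint_efforts": joint torques, N m; "eef_pos": TCP position; "eef_rot": TCP orientation; "wrist_force": force on the tool from outside, world axes, zero at the start; "torque": the same for the moment, N m; "opening": opening from 0.0 (shut) to 1.0 (fully open).
Only numpy, scipy, OpenCV 4.12 (cv2) and the standard library are available. Lean on these libraries where they do the work, as an engineer would, in place of code of your own. Each camera call takes 0.05 s, during which the arm holds its last target.

## Working session

There is one attempt and no reset: what is moved stays moved. The work goes in short steps, Python scripts to look and compute and a tool call to move; the robot and the scene stay as the last step left them, time stands still between calls to the robot, and variables do not carry over. Pictures are saved under pics/ and viewed, and the job is handed in when it is done.

Besides the shell and the picture viewer there is one more tool, called after "Call:" as a command line: name --argument value ..., lists and objects as JSON in quotes. apply_moves: Moves the arm, as the interface text tells. Its arguments: {"type":"object","properties":{"increments":{"type":"array","items":{"type":"object","properties":{"x":{"type":"number"},"y":{"type":"number"},"z":{"type":"number"},"ax":{"type":"number"},"ay":{"type":"number"},"az":{"type":"number"},"grip":{"type":"number"}}}}},"required":["increments"]}

```bash
ls; mkdir -p pics
cat > h.py <<'E'
import numpy as np, cv2
from bench import ctrl, vision, ticket, find_in, regions_of, pinpoint
def shot(n,f):
    im=vision.camera(n); cv2.imwrite('pics/'+f+'.png',im[:,:,::-1]); return im
def proj(n,X,P=None):
    P=P or vision.camera_params(n); c=np.array(P['R'])@np.array(X)+np.array(P['t'])
    s=c[:2]/c[2]; s=s*(1+P['k1']*(s@s)); K=np.array(P['intrinsics']); return (K@np.r_[s,1])[:2]
def ray(n,uv,P=None):
    P=P or vision.camera_params(n); K=np.array(P['intrinsics'])
    d=np.linalg.solve(K,np.r_[uv,1])[:2]; s=d.copy()
    for _ in range(50): s=d/(1+P['k1']*(s@s))
    R=np.array(P['R']); return -R.T@np.array(P['t']), R.T@np.r_[s,1]
def atz(n,uv,z,P=None):
    o,d=ray(n,uv,P); return o+d*(z-o[2])/d[2]
def tri(obs):
    A=np.zeros((3,3));b=np.zeros(3)
    for o,d in obs:
        d=d/np.linalg.norm(d);M=np.eye(3)-np.outer(d,d);A+=M;b+=M@o
    X=np.linalg.solve(A,b); return X,[np.linalg.norm(np.cross(X-o,d/np.linalg.norm(d))) for o,d in obs]
E
python3 - <<'E'
from h import *
print(ctrl.get_obs())
for c in ['scene','side','wrist']:
    shot(c,c+'0'); P=vision.camera_params(c); print(c,P)
    if c=='wrist': continue
    for q in ['cabinet','cabinet_drawer0_handle','wide_clip','narrow_clip','card_stand','card_edge','divider_top','jar','mortar','bowl','scoop']:
        try: print(q,[(np.round(r['xy']).tolist(),round(r['p'],2)) for r in pinpoint(c,q)][:4])
        except Exception as e: print(q,e)
print(ctrl.get_obs()['time_s'])
E
```

```text
pics
{'time_s': 0.0, 'q': array([-1.48233189e+00,  1.81581872e-01,  1.60798927e+00,  8.35208219e-06,
        1.35377699e+00, -2.06297501e-01]), 'dq': array([-4.37979805e-04, -1.49728773e-03, -4.06059333e-04, -6.28703506e-04,
       -8.43108827e-05,  9.56366255e-04]), 'joint_efforts': array([-5.01109516e-04, -4.44871294e+01, -3.51341379e+01, -3.10543564e-04,
        9.08612536e-03, -9.24862491e-06]), 'eef_pos': array([ 0.16702015, -0.54969018,  0.2553702 ]), 'eef_rot': array([ 0.5684688 , -0.56753707,  0.421566  , -0.42074577]), 'wrist_force': array([-2.10551096e-01, -1.34017317e-04,  1.16093188e-01]), 'torque': array([-0.0203384 , -0.03874566,  0.01651528]), 'opening': 1.002215798074486}
scene {'intrinsics': array([[427.4405461 ,   0.        , 256.89992419],
       [  0.        , 427.4405461 , 197.51117687],
       [  0.        ,   0.        ,   1.        ]]), 'k1': -0.08473239819598685, 'R': array([[-0.00397138,  0.99980997,  0.01908554],
       [ 0.68662504,  0.01660179, -0.72682215],
       [-0.72700088,  0.01021812, -0.68656049]]), 't': array([ 0.04965013, -0.28298557,  1.6349833
[... 958 characters left out ...]
], 0.93), ([294.0, 162.0], 0.82)]
card_edge [([295.0, 142.0], 0.86), ([281.0, 156.0], 0.82), ([331.0, 179.0], 0.8)]
divider_top []
jar [([174.0, 336.0], 0.67)]
mortar [([252.0, 327.0], 0.95)]
bowl [([224.0, 166.0], 0.94)]
scoop [([286.0, 251.0], 0.74)]
wrist {'intrinsics': array([[291.94080151,   0.        , 256.31935298],
       [  0.        , 291.94080151, 195.81913098],
       [  0.        ,   0.        ,   1.        ]]), 'k1': -0.0737216437169718, 'R': array([[ 2.89656663e-01, -9.57130173e-01,  9.21992346e-04],
       [-9.22607712e-01, -2.78952477e-01,  2.66421705e-01],
       [-2.54743061e-01, -7.80214593e-02, -9.63856123e-01]]), 't': array([-0.5764808 , -0.03281499,  0.37840712])}
1.25
```

View pics/scene0.png

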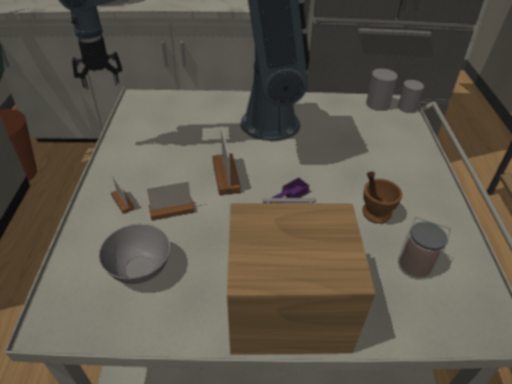

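View pics/side0.png

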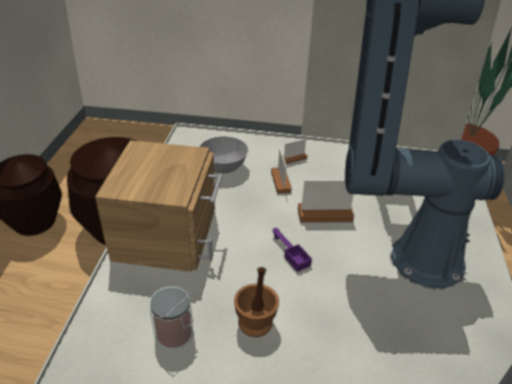

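View pics/wrist0.png

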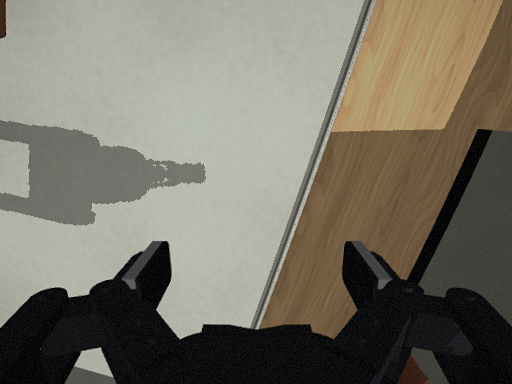

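Run:
```python
from h import *
S='scene';D='side'
def t(a,b,n): X,r=tri([ray(S,a),ray(D,b)]); print(n,np.round(X,3),np.round(r,4))
t((227,139),(331,179),'edgeA');t((166,183),(281,156),'edgeB');t((118,183),(295,142),'edgeC')
for n,u,v in [('A',(228,181),(322,212)),('B',(170,213),(281,181)),('C',(123,203),(294,162)),('jar',(412,266),(174,336)),('mortar',(378,215),(252,327)),('bowl',(139,266),(224,166)),('scoop',(290,190),(286,251))]: print(n,atz(S,u,0).round(3),atz(D,v,0).round(3))
# cabinet top corners in scene z=.24
for c in [(230,205),(355,205),(374,293),(229,291)]: print('cab',atz(S,c,.24).round(3))
for c in [(129,142),(211,149),(178,210),(103,204)]: print('cabside',atz(D,c,.24).round(3))
im=cv2.imread('pics/scene0.png');cv2.imwrite('pics/s0c.png',cv2.resize(im[120:230,100:260],None,fx=5,fy=5,interpolation=cv2.INTER_CUBIC))
im=cv2.imread('pics/side0.png');cv2.imwrite('pics/d0c.png',cv2.resize(im[125:285,180:360],None,fx=4,fy=3.75,interpolation=cv2.INTER_CUBIC))
```

```text
edgeA [ 0.317 -0.143  0.153] [0.0008 0.0008]
edgeB [ 0.483 -0.305  0.113] [0.0031 0.0031]
edgeC [ 0.447 -0.459  0.079] [0.002 0.002]
A [ 0.337 -0.142 -0.   ] [ 0.328 -0.167  0.   ]
B [ 0.487 -0.308  0.   ] [ 0.479 -0.312  0.   ]
C [ 0.448 -0.46   0.   ] [ 0.444 -0.441  0.   ]
jar [0.675 0.376 0.   ] [0.671 0.389 0.   ]
mortar [ 0.482  0.32  -0.   ] [0.483 0.326 0.   ]
bowl [ 0.687 -0.362  0.   ] [ 0.695 -0.365  0.   ]
scoop [0.376 0.057 0.   ] [0.426 0.035 0.   ]
cab [ 0.694 -0.112  0.24 ]
cab [0.687 0.173 0.24 ]
cab [0.925 0.171 0.24 ]
cab [ 0.924 -0.103  0.24 ]
cabside [ 0.933 -0.097  0.24 ]
cabside [ 0.68  -0.105  0.24 ]
cabside [0.699 0.185 0.24 ]
cabside [0.895 0.199 0.24 ]
```

View pics/s0c.png

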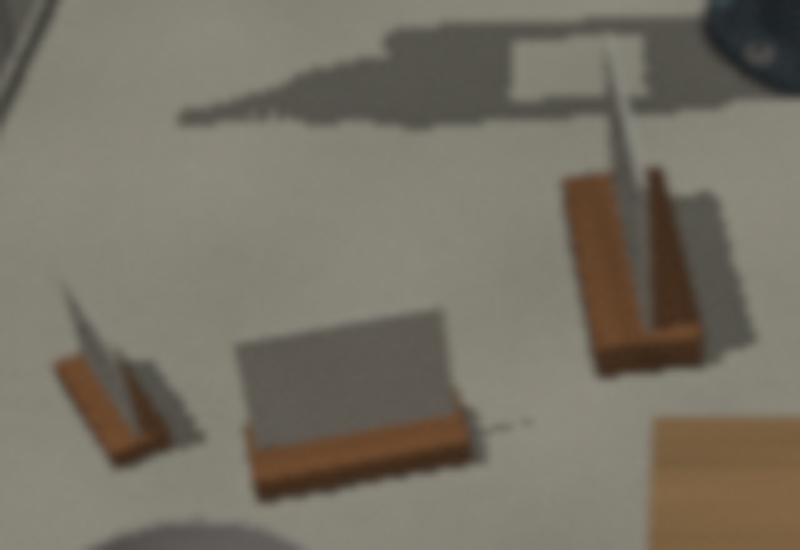

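View pics/d0c.png

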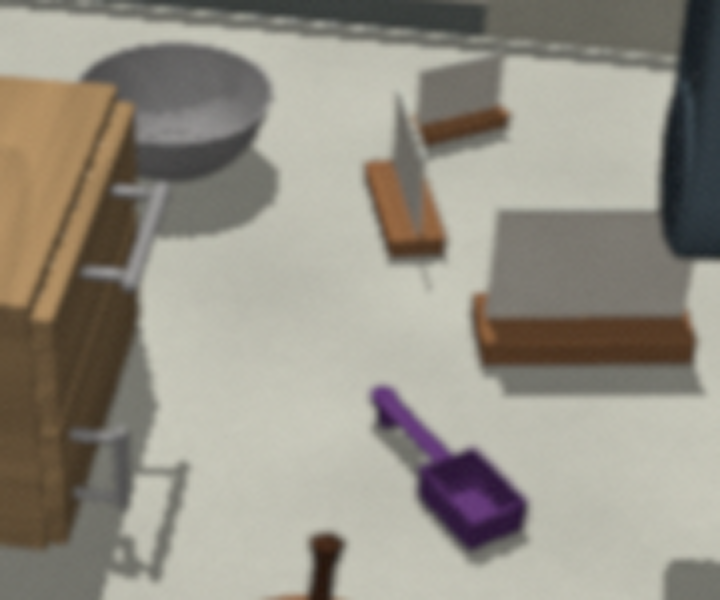

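Run:
```python
from h import *
S='scene';D='side'
print(tri([ray(S,(290,200)),ray(D,(217,186))]), atz(D,(217,186),.202))
a=atz(D,(220.75,174.3),.202);b=atz(D,(212.5,200.5),.202);print('bar',a,b,np.linalg.norm(a-b),np.arctan2((b-a)[0],(b-a)[1]))
a=atz(S,(264,201),.202);b=atz(S,(314.5,201),.202);print('barS',a,b,np.linalg.norm(a-b))
a=atz(S,(147.2,189),.107);b=atz(S,(188.4,182),.107);print('card',a,b,np.linalg.norm(a-b),(a+b)/2,np.arctan2((b-a)[0],(b-a)[1]))
# side card top: crop (400,95),(420,~232 bottom?)
a=atz(D,(180+400/4,125+95/3.75),.107);print(a)
im=cv2.imread('pics/scene0.png');cv2.imwrite('pics/s0h.png',cv2.resize(im[165:305,220:380],None,fx=5,fy=4.2,interpolation=cv2.INTER_CUBIC))
im=cv2.imread('pics/side0.png');cv2.imwrite('pics/d0h.png',cv2.resize(im[130:280,90:240],None,fx=4,fy=4,interpolation=cv2.INTER_CUBIC))
```

```text
(array([0.63527394, 0.02774357, 0.20557764]), [np.float64(0.002123447332866675), np.float64(0.002123447332866686)]) [0.6353993  0.02036968 0.202     ]
bar [ 0.63653973 -0.03647158  0.202     ] [0.63371431 0.08596025 0.202     ] 0.12246442308070239 -0.02307336779726409
barS [ 0.63904437 -0.03384176  0.202     ] [0.6361404  0.08868993 0.202     ] 0.12256609999129937
card [ 0.49921424 -0.35820108  0.107     ] [ 0.46673729 -0.24579855  0.107     ] 0.11700034156640957 [ 0.48297576 -0.30199981  0.107     ] -0.28127413871556894
[ 0.49252852 -0.34434445  0.107     ]
```

View pics/s0h.png

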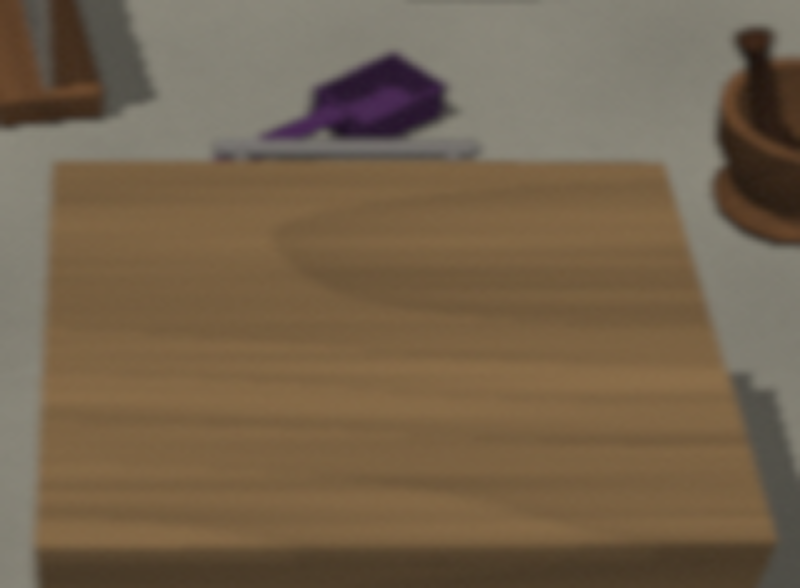

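View pics/d0h.png

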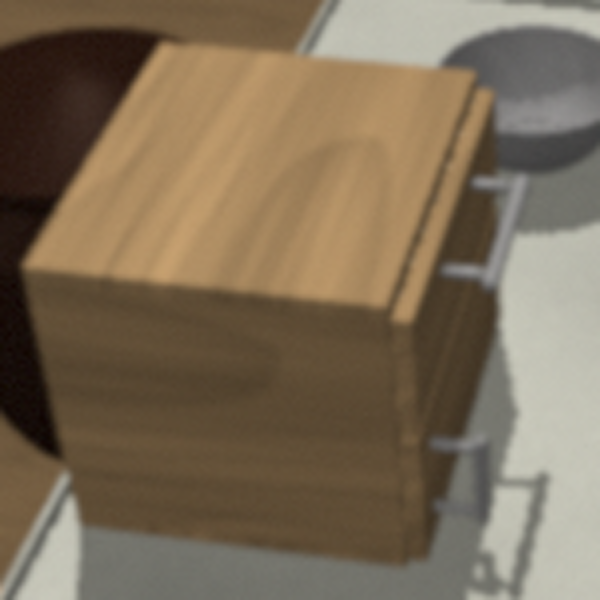

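```bash
cat >> h.py <<'E'
from scipy.spatial.transform import Rotation as Ro
def cur():
    o=ctrl.get_obs(); q=o['eef_rot']; return o,np.array(o['eef_pos']),Ro.from_quat([q[1],q[2],q[3],q[0]])
def Rt(yaw): 
    c,s=np.cos(yaw),np.sin(yaw); return Ro.from_matrix(np.array([[c,0,-s],[s,0,c],[0,-1,0]]))
def inc(p,yaw,p0=None,R0=None):
    o,P,R=cur(); 
    if p0 is not None:P=p0
    if R0 is not None:R=R0
    d=R.inv().apply(np.array(p)-P)*100; w=(R.inv()*Rt(yaw)).as_rotvec(); return np.round(d,2).tolist(),np.round(w,4).tolist()
E
python3 - <<'E'
from h import *
o,p,R=cur(); M=R.as_matrix(); print(M.round(4),np.arctan2(M[1,0],M[0,0]))
for y in (0.024,0.024+np.pi):
  print(inc([0.632,0.025,0.34],y))
E
```

```text
[[ 0.2905 -0.      0.9569]
 [-0.9569 -0.      0.2905]
 [ 0.     -1.     -0.    ]] -1.2760345848823589
([-41.53, -8.37, 61.2], [0.0, -1.3, 0.0])
([-41.53, -8.37, 61.2], [-0.0, 1.8416, 0.0])
```

Call:
apply_moves --increments '[{"y":-4,"grip":0.6},{"x":-6,"y":-8.37,"z":5,"ay":-0.18,"grip":0.6},{"x":-10,"y":-8.37,"z":10,"ay":-0.36,"grip":0.6},{"x":-14,"y":-8.37,"z":15,"ay":-0.54,"grip":0.6},{"x":-18,"y":-8.37,"z":20,"ay":-0.72,"grip":0.6},{"x":-21,"y":-8.37,"z":26,"ay":-0.9,"grip":0.6},{"x":-24,"y":-8.37,"z":31,"ay":-1.08,"grip":0.6},{"x":-27,"y":-8.37,"z":36,"ay":-1.25,"grip":0.6},{"x":-31,"y":-8.37,"z":42,"ay":-1.3,"grip":0.6},{"x":-35,"y":-8.37,"z":48,"ay":-1.3,"grip":0.6},{"x":-38,"y":-8.37,"z":54,"ay":-1.3,"grip":0.6},{"x":-41.53,"y":-8.37,"z":60,"ay":-1.3,"grip":0.6}]'

```text
invalid input
```

Call:
apply_moves --increments '[{"x":0,"y":-4,"z":0,"ax":0,"ay":0,"az":0,"grip":0.6},{"x":-6,"y":-8.4,"z":5,"ax":0,"ay":-0.18,"az":0,"grip":0.6},{"x":-10,"y":-8.4,"z":10,"ax":0,"ay":-0.36,"az":0,"grip":0.6},{"x":-14,"y":-8.4,"z":15,"ax":0,"ay":-0.54,"az":0,"grip":0.6},{"x":-18,"y":-8.4,"z":20,"ax":0,"ay":-0.72,"az":0,"grip":0.6},{"x":-21,"y":-8.4,"z":26,"ax":0,"ay":-0.9,"az":0,"grip":0.6},{"x":-24,"y":-8.4,"z":31,"ax":0,"ay":-1.08,"az":0,"grip":0.6},{"x":-27,"y":-8.4,"z":36,"ax":0,"ay":-1.25,"az":0,"grip":0.6},{"x":-31,"y":-8.4,"z":42,"ax":0,"ay":-1.3,"az":0,"grip":0.6},{"x":-35,"y":-8.4,"z":48,"ax":0,"ay":-1.3,"az":0,"grip":0.6},{"x":-38,"y":-8.4,"z":54,"ax":0,"ay":-1.3,"az":0,"grip":0.6},{"x":-41.5,"y":-8.4,"z":60,"ax":0,"ay":-1.3,"az":0,"grip":0.6}]'

```text
time_s: 2.75
eef_pos: [0.5843, -0.017, 0.3405]
eef_rot: [-0.707, 0.707, 0.009, -0.008]
wrist_force: [0.3, -1.4, 0.5]
opening: 0.401
```

Run:
```python
from h import *
o,p,R=cur(); P=vision.camera_params('wrist'); shot('wrist','w1')
print(p, -np.array(P['R']).T@P['t'])
r=pinpoint('wrist','cabinet_drawer0_handle'); print(r)
for x in r: print(atz('wrist',x['xy'],.202,P))
```

```text
[ 0.58425614 -0.01698533  0.34054042] [0.58357808 0.05002793 0.45823241]
[{'xy': [316.0, 142.5], 'p': 0.65}]
[0.63685162 0.02795044 0.202     ]
```

View pics/w1.png

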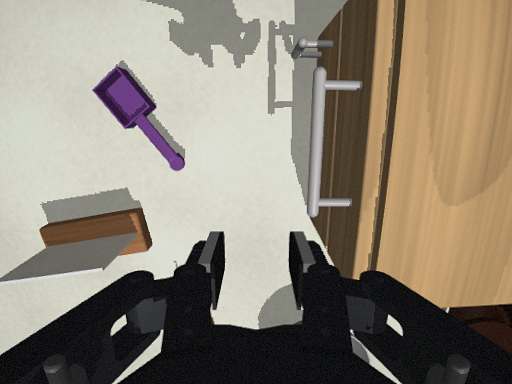

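Run:
```python
from h import *
a=atz('wrist',(320,70),.202);b=atz('wrist',(313,214),.202);print(a,b,np.linalg.norm(a-b),np.arctan2(-(a-b)[0],(a-b)[1]))
print(inc([0.632,0.027,0.34],.024),inc([0.633,0.027,0.212],.024))
```

```text
[0.63624117 0.09096204 0.202     ] [ 0.63986098 -0.0339406   0.202     ] 0.12495507472707962 0.028972965160410456
([4.79, -0.07, 3.98], [-0.002, 0.0056, -0.0002]) ([4.89, 12.73, 3.95], [-0.002, 0.0056, -0.0002])
```

Call:
apply_moves --increments '[{"x":4.9,"y":0,"z":4,"ax":0,"ay":0,"az":0,"grip":0.6},{"x":4.9,"y":0,"z":4,"ax":0,"ay":0,"az":0,"grip":0.6},{"x":4.9,"y":4,"z":4,"ax":0,"ay":0,"az":0,"grip":0.6},{"x":4.9,"y":8,"z":4,"ax":0,"ay":0,"az":0,"grip":0.6},{"x":4.9,"y":11,"z":4,"ax":0,"ay":0,"az":0,"grip":0.6},{"x":4.9,"y":12.7,"z":4,"ax":0,"ay":0,"az":0,"grip":0.6},{"x":4.9,"y":12.7,"z":4,"ax":0,"ay":0,"az":0,"grip":0.6}]'

```text
time_s: 3.72
eef_pos: [0.6329, 0.0268, 0.2123]
eef_rot: [0.708, -0.706, -0.01, 0.01]
wrist_force: [0.2, -0.4, 1.4]
opening: 0.402
```

Check, in one picture, that the bar is between the fingers.

Run:
```python
from h import *
shot('wrist','w2'); shot('side','d2')
im=cv2.imread('pics/side0.png');a=cv2.imread('pics/d2.png')[120:270,150:320];b=cv2.imread('pics/w2.png')
cv2.imwrite('pics/c2.png',np.hstack([cv2.resize(a,(400,353),interpolation=cv2.INTER_CUBIC),cv2.resize(b,(400,353))]))
```

```text
(no output)
```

View pics/c2.png

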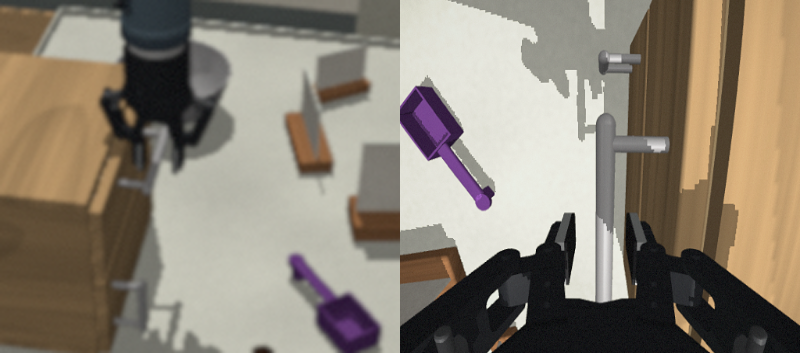

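Call:
apply_moves --increments '[{"x":0,"y":0,"z":0,"ax":0,"ay":0,"az":0,"grip":1},{"x":0,"y":0,"z":0,"ax":0,"ay":0,"az":0,"grip":1},{"x":0,"y":0,"z":0,"ax":0,"ay":0,"az":0,"grip":1},{"x":-1,"y":0,"z":0,"ax":0,"ay":0,"az":0,"grip":1},{"x":-3,"y":0,"z":0,"ax":0,"ay":0,"az":0,"grip":1},{"x":-6,"y":0,"z":0,"ax":0,"ay":0,"az":0,"grip":1},{"x":-9,"y":0,"z":0,"ax":0,"ay":0,"az":0,"grip":1},{"x":-12,"y":0,"z":0,"ax":0,"ay":0,"az":0,"grip":1},{"x":-14.5,"y":0,"z":0,"ax":0,"ay":0,"az":0,"grip":1},{"x":-16.5,"y":0,"z":0,"ax":0,"ay":0,"az":0,"grip":1},{"x":-17.2,"y":0,"z":0,"ax":0,"ay":0,"az":0,"grip":1},{"x":-17.2,"y":0,"z":0,"ax":0,"ay":0,"az":0,"grip":1}]'

```text
time_s: 5.32
eef_pos: [0.4618, 0.0232, 0.215]
eef_rot: [0.708, -0.706, -0.012, 0.009]
wrist_force: [-1.0, 5.7, 9.8]
opening: 0.099
```

Call:
apply_moves --increments '[{"x":0,"y":0,"z":0,"ax":0,"ay":0,"az":0,"grip":0.6},{"x":0,"y":0,"z":0,"ax":0,"ay":0,"az":0,"grip":0.6},{"x":0,"y":0,"z":0,"ax":0,"ay":0,"az":0,"grip":0.6},{"x":0,"y":-3,"z":0,"ax":0,"ay":0,"az":0,"grip":0.6},{"x":0,"y":-8,"z":0,"ax":0,"ay":0,"az":0,"grip":0.6},{"x":0,"y":-13,"z":-2,"ax":0,"ay":0,"az":0,"grip":0},{"x":5,"y":-15,"z":-5,"ax":0,"ay":0,"az":0,"grip":0},{"x":8,"y":-15,"z":-7,"ax":0,"ay":0,"az":0,"grip":0},{"x":8,"y":-15,"z":-7,"ax":0,"ay":0,"az":0,"grip":0}]'

```text
time_s: 6.45
eef_pos: [0.5442, -0.0465, 0.364]
eef_rot: [0.708, -0.706, -0.011, 0.009]
wrist_force: [-0.7, 0.6, -0.7]
opening: 0.999
```

Run:
```python
from h import *
for c in ['wrist','side']:
    shot(c,c+'3')
    for q in ['wide_clip','narrow_clip','divider_top','cabinet_drawer0_handle','card_edge']:
        for r in pinpoint(c,q): 
            print(c,q,np.round(r['xy'],1),round(r['p'],2))
o,p,R=cur();print(p)
```

```text
wrist wide_clip [299.2 162.2] 0.96
wrist narrow_clip [303.5  48.7] 0.98
wrist narrow_clip [303.6 164.4] 0.37
wrist divider_top [298.4 110.2] 0.97
wrist cabinet_drawer0_handle [171.5 107.3] 0.59
wrist cabinet_drawer0_handle [302.1  47.4] 0.35
wrist card_edge [ 78.  252.6] 0.98
wrist card_edge [208.3 334.5] 0.91
side wide_clip [237.9 180.5] 0.63
side narrow_clip [227.9 207.3] 0.62
side divider_top [234.  192.3] 0.75
side cabinet_drawer0_handle [278.2 195.4] 0.56
side card_edge [328.3 178.7] 0.91
side card_edge [291.  139.6] 0.62
[ 0.54306376 -0.04477264  0.3653253 ]
```

View pics/wrist3.png

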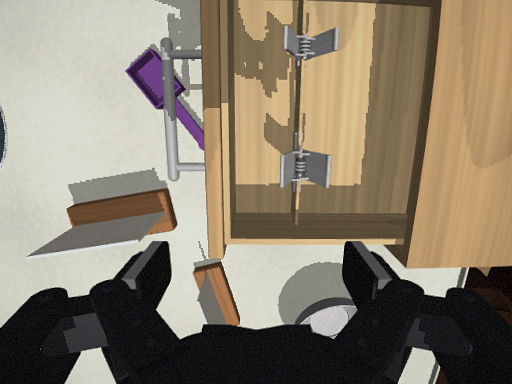

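View pics/side3.png

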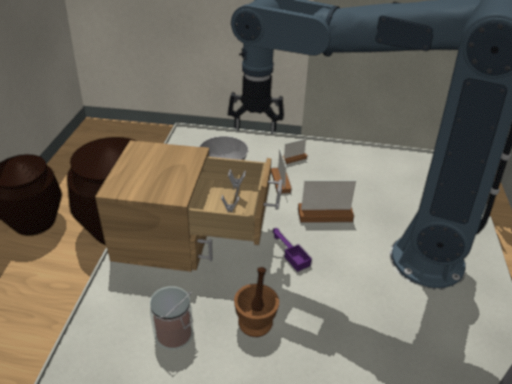

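Run:
```python
from h import *
W='wrist';D='side'
print('handle',atz(W,(171,110),.202),'div',atz(W,(298.4,110.2),.179))
print(tri([ray(W,(299.2,162.2)),ray(D,(237.9,180.5))]),tri([ray(W,(303.5,48.7)),ray(D,(227.9,207.3))]),tri([ray(W,(298.4,110.2)),ray(D,(234,192.3))]))
a=cv2.imread('pics/wrist3.png')[130:210,260:350];b=cv2.imread('pics/side3.png')[155:235,190:280]
cv2.imwrite('pics/c3.png',np.hstack([cv2.resize(a,(400,356),interpolation=cv2.INTER_CUBIC),cv2.resize(b,(400,356),interpolation=cv2.INTER_CUBIC)]))
```

```text
handle [0.46363517 0.02536517 0.202     ] div [0.58586895 0.02877495 0.179     ]
(array([ 0.58521261, -0.02117808,  0.19841923]), [np.float64(0.0017110216090104023), np.float64(0.0017110216090105207)]) (array([0.58909534, 0.08609056, 0.18464273]), [np.float64(0.0024802405596701113), np.float64(0.0024802405596702284)]) (array([0.58468776, 0.02850969, 0.1931136 ]), [np.float64(0.0008674473928048642), np.float64(0.0008674473928049357)])
```

View pics/c3.png

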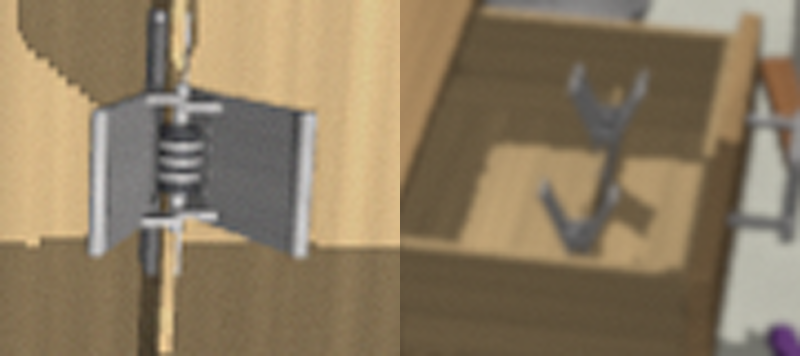

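Run:
```python
from h import *
W='wrist';D='side'
s=400/90
L=(260+98/s,130+181/s);Rr=(260+307/s,130+182/s)
for z in (.21,.22,.225,.23,.235,.24,.25):
    a=atz(W,L,z);b=atz(W,Rr,z);print(z,a.round(4),b.round(4),np.linalg.norm(a-b).round(4),((a+b)/2).round(4))
for w,d in ((L,(244.7,171.2)),(Rr,(229.4,170.3))): print(tri([ray(W,w),ray(D,d)]))
a=np.array([98,110]);b=np.array([98,252])
A=atz(W,(260+98/s,130+108/s),.23);B=atz(W,(260+97/s,130+254/s),.23);print(A,B,np.linalg.norm(A-B))
```

```text
0.21 [ 0.5693 -0.028   0.21  ] [ 0.6143 -0.0269  0.21  ] 0.045 [ 0.5918 -0.0274  0.21  ]
0.22 [ 0.5683 -0.0262  0.22  ] [ 0.6117 -0.0251  0.22  ] 0.0434 [ 0.59   -0.0256  0.22  ]
0.225 [ 0.5678 -0.0253  0.225 ] [ 0.6103 -0.0242  0.225 ] 0.0426 [ 0.589  -0.0247  0.225 ]
0.23 [ 0.5673 -0.0244  0.23  ] [ 0.609  -0.0233  0.23  ] 0.0417 [ 0.5881 -0.0238  0.23  ]
0.235 [ 0.5668 -0.0234  0.235 ] [ 0.6077 -0.0224  0.235 ] 0.0409 [ 0.5872 -0.0229  0.235 ]
0.24 [ 0.5662 -0.0225  0.24  ] [ 0.6063 -0.0215  0.24  ] 0.0401 [ 0.5863 -0.022   0.24  ]
0.25 [ 0.5652 -0.0207  0.25  ] [ 0.6037 -0.0198  0.25  ] 0.0384 [ 0.5844 -0.0202  0.25  ]
(array([ 0.5660535 , -0.02424857,  0.231086  ]), [np.float64(0.001095630784847727), np.float64(0.0010956307848475073)])
(array([ 0.60892119, -0.02349654,  0.22891734]), [np.float64(0.00034670390019539166), np.float64(0.00034670390019543015)])
[ 0.56652497 -0.00990656  0.23      ] [ 0.56782545 -0.03923169  0.23      ] 0.02935395398403055
```

Run:
```python
from h import *
print(inc([0.588,-0.024,0.30],.027),inc([0.588,-0.024,0.235],.027))
```

```text
([4.52, 6.56, 1.92], [-0.0032, 0.0028, 0.0048]) ([4.49, 13.06, 1.9], [-0.0032, 0.0028, 0.0048])
```

Call:
apply_moves --increments '[{"x":4.5,"y":0,"z":1.9,"ax":-0.003,"ay":0.003,"az":0.005,"grip":0.27},{"x":4.5,"y":0,"z":1.9,"ax":-0.003,"ay":0.003,"az":0.005,"grip":0.27},{"x":4.5,"y":4,"z":1.9,"ax":-0.003,"ay":0.003,"az":0.005,"grip":0.27},{"x":4.5,"y":8,"z":1.9,"ax":-0.003,"ay":0.003,"az":0.005,"grip":0.27},{"x":4.5,"y":10.5,"z":1.9,"ax":-0.003,"ay":0.003,"az":0.005,"grip":0.27},{"x":4.5,"y":10.5,"z":1.9,"ax":-0.003,"ay":0.003,"az":0.005,"grip":0.27}]'

```text
time_s: 7.8
eef_pos: [0.5862, -0.024, 0.2585]
eef_rot: [0.707, -0.707, -0.008, 0.011]
wrist_force: [-0.6, 0.1, 0.1]
opening: 0.729
```

Run:
```python
from h import *
shot('wrist','w4'); shot('side','d4')
a=cv2.imread('pics/d4.png')[120:240,180:300];b=cv2.imread('pics/w4.png')
cv2.imwrite('pics/c4.png',np.hstack([cv2.resize(a,(380,380),interpolation=cv2.INTER_CUBIC),cv2.resize(b,(420,315))[:380] if 0 else cv2.copyMakeBorder(cv2.resize(b,(420,315)),0,65,0,0,cv2.BORDER_CONSTANT)]))
print(inc([0.588,-0.024,0.235],.027))
for q in ['wide_clip']: print(pinpoint('wrist',q))
```

```text
([-0.02, 2.68, 0.04], [0.0002, -0.0003, 0.0009])
[{'xy': [258.5, 218.9], 'p': 0.69}]
```

View pics/c4.png

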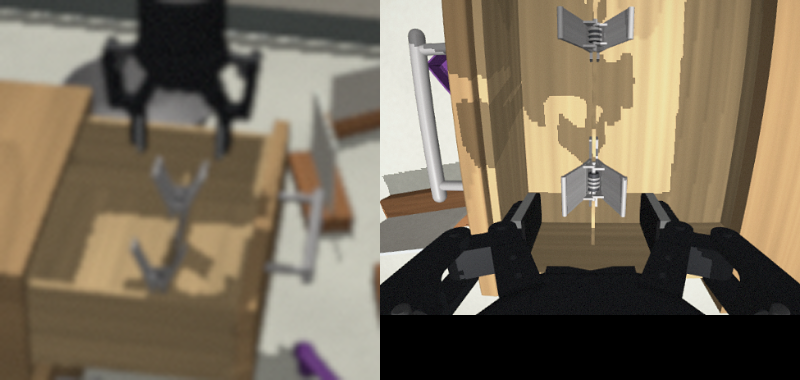

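Run:
```python
from h import *
W='wrist'
b=cv2.imread('pics/w4.png')[180:290,150:370];cv2.imwrite('pics/c4b.png',cv2.resize(b,None,fx=3.6,fy=3.6,interpolation=cv2.INTER_CUBIC))
P=vision.camera_params(W)
o,p,R=cur();print(p)
for z in (.225,.23,.235):
  print([proj(W,[0.588+dx,-0.024+dy,z]).round(1).tolist() for dx,dy in ((-.023,-.015),(-.023,.015),(.023,-.015),(.023,.015))])
```

```text
[ 0.58861088 -0.02440769  0.26244058]
[[213.3, 257.4], [212.4, 209.0], [291.3, 259.1], [294.5, 210.9]]
[[212.1, 261.5], [211.1, 211.9], [292.3, 263.2], [295.7, 213.9]]
[[210.8, 265.8], [209.7, 215.0], [293.4, 267.6], [296.9, 217.0]]
```

View pics/c4b.png

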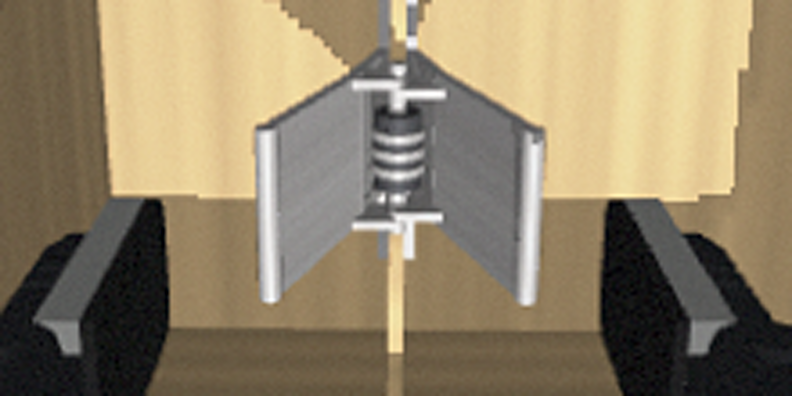

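Run:
```python
from h import *
W='wrist'
o,p,R=cur();print(p,o['dq'].round(3));P=vision.camera_params(W)
b=shot(W,'w5');o,p,R=cur();print(p)
b=cv2.imread('pics/w5.png')[180:290,150:370];cv2.imwrite('pics/c5b.png',cv2.resize(b,None,fx=3.6,fy=3.6,interpolation=cv2.INTER_CUBIC))
for z in (.225,.23,.235):
  print([((proj(W,[0.588+dx,-0.024+dy,z],P)-[150,180])*3.6).round(1).tolist() for dx,dy in ((-.023,-.015),(-.023,.015),(.023,-.015),(.023,.015))])
```

```text
[ 0.58861088 -0.02440769  0.26244058] [ 0.003 -0.009 -0.01  -0.    -0.001  0.001]
[ 0.58877661 -0.02443388  0.26268092]
[[227.8, 278.6], [224.6, 104.5], [508.5, 284.7], [520.1, 111.3]]
[[223.6, 293.4], [220.0, 114.8], [512.2, 299.6], [524.4, 121.9]]
[[219.0, 309.0], [215.0, 125.8], [516.2, 315.3], [529.0, 133.1]]
```

View pics/c5b.png

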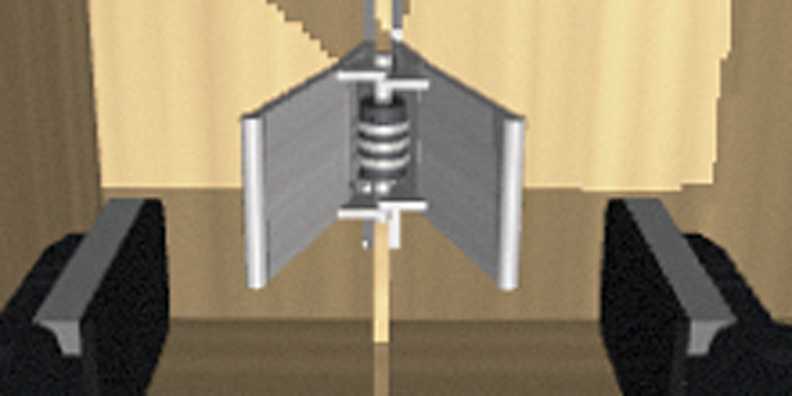

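Call:
apply_moves --increments '[{"x":0,"y":1.5,"z":0,"ax":0,"ay":0,"az":0,"grip":0.27},{"x":0,"y":2.5,"z":0,"ax":0,"ay":0,"az":0,"grip":0.27},{"x":0,"y":2.7,"z":0,"ax":0,"ay":0,"az":0,"grip":0.27},{"x":0,"y":2.7,"z":0,"ax":0,"ay":0,"az":0,"grip":0.27},{"x":0,"y":2.7,"z":0,"ax":0,"ay":0,"az":0,"grip":0.27}]'

```text
time_s: 8.62
eef_pos: [0.5891, -0.0245, 0.236]
eef_rot: [-0.707, 0.707, 0.011, -0.008]
wrist_force: [-0.3, 1.1, -0.5]
opening: 0.731
```

Run:
```python
from h import *
shot('wrist','w6'); shot('side','d6');print(cur()[1])
a=cv2.imread('pics/d6.png')[130:230,190:290];b=cv2.imread('pics/w6.png')[190:340,150:370]
cv2.imwrite('pics/c6.png',np.hstack([cv2.resize(a,(360,360),interpolation=cv2.INTER_CUBIC),cv2.resize(b,(440,360),interpolation=cv2.INTER_CUBIC)]))
```

```text
[ 0.58907361 -0.02446331  0.23603885]
```

View pics/c6.png

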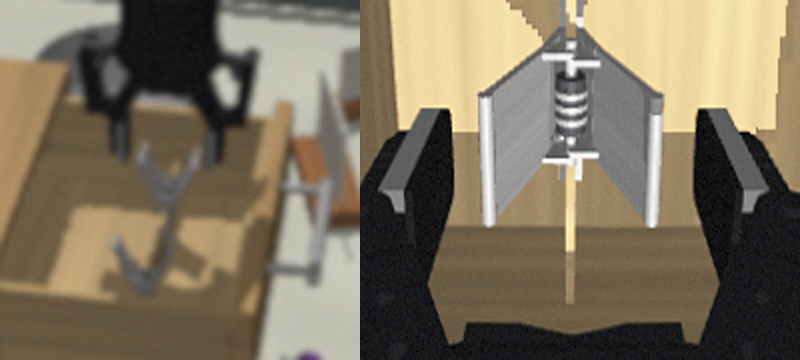

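Run:
```python
from h import *
o,p,R=cur();P=vision.camera_params('wrist')
f=lambda q:((proj('wrist',q,P)-[150,190])*np.array([440/220,360/150])).round().tolist()
for dx in (-.031,.031):
  for dn in (0,.006,.022):
    print(dx,dn,[f(p+R.apply([dx,dn,s])) for s in (-.011,.011)])
print('lever',[f([.589+dx,-.0245+dy,.229]) for dx in(-.023,.023) for dy in (-.015,.015)])
```

```text
-0.031 0 [[74.0, 238.0], [67.0, 135.0]]
-0.031 0.006 [[80.0, 221.0], [73.0, 121.0]]
-0.031 0.022 [[92.0, 182.0], [87.0, 91.0]]
0.031 0 [[341.0, 238.0], [347.0, 134.0]]
0.031 0.006 [[336.0, 221.0], [341.0, 121.0]]
0.031 0.022 [[324.0, 182.0], [328.0, 90.0]]
lever [[112.0, 234.0], [109.0, 98.0], [299.0, 238.0], [308.0, 103.0]]
```

Call:
apply_moves --increments '[{"x":0,"y":0,"z":0,"ax":0,"ay":0,"az":0,"grip":1},{"x":0,"y":0,"z":0,"ax":0,"ay":0,"az":0,"grip":1},{"x":0,"y":0,"z":0,"ax":0,"ay":0,"az":0,"grip":1},{"x":0,"y":0,"z":0,"ax":0,"ay":0,"az":0,"grip":1},{"x":0,"y":0,"z":0,"ax":0,"ay":0,"az":0,"grip":1},{"x":0,"y":0,"z":0,"ax":0,"ay":0,"az":0,"grip":1}]'

```text
time_s: 9.48
eef_pos: [0.5916, -0.0246, 0.2401]
eef_rot: [-0.706, 0.708, 0.014, -0.005]
wrist_force: [0.5, 1.2, 13.6]
opening: 0.187
```

Run:
```python
from h import *
shot('wrist','w7'); shot('side','d7');o,p,R=cur();print(p,o['opening']*85,o['wrist_force'])
a=cv2.imread('pics/d7.png')[130:230,190:290];b=cv2.imread('pics/w7.png')[190:340,150:370]
cv2.imwrite('pics/c7.png',np.hstack([cv2.resize(a,(360,360),interpolation=cv2.INTER_CUBIC),cv2.resize(b,(440,360),interpolation=cv2.INTER_CUBIC)]))
```

```text
[ 0.59166044 -0.02461921  0.24010201] 16.269673272359327 [ 0.11369738  1.59266466 13.7899014 ]
```

View pics/c7.png

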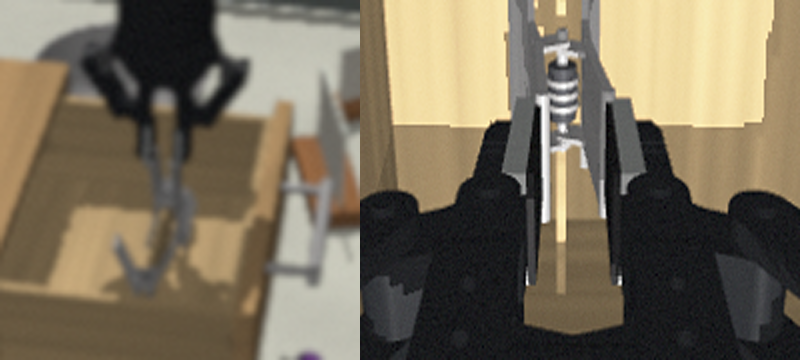

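Call:
apply_moves --increments '[{"x":0,"y":-0.7,"z":0,"ax":0,"ay":0,"az":0,"grip":1},{"x":0,"y":-1.5,"z":0,"ax":0,"ay":0,"az":0,"grip":1},{"x":0,"y":-2.5,"z":0,"ax":0,"ay":0,"az":0,"grip":1},{"x":0,"y":-4,"z":0,"ax":0,"ay":0,"az":0,"grip":1},{"x":0,"y":-6,"z":0,"ax":0,"ay":0,"az":0,"grip":1},{"x":0,"y":-8.5,"z":0,"ax":0,"ay":0,"az":0,"grip":1},{"x":0,"y":-11,"z":0,"ax":0,"ay":0,"az":0,"grip":1},{"x":0,"y":-12,"z":0,"ax":0,"ay":0,"az":0,"grip":1},{"x":0,"y":-12,"z":0,"ax":0,"ay":0,"az":0,"grip":1}]'

```text
time_s: 10.7
eef_pos: [0.5905, -0.0245, 0.3608]
eef_rot: [-0.706, 0.708, 0.014, -0.005]
wrist_force: [0.6, -0.4, -1.3]
opening: 0.185
```

Run:
```python
from h import *
shot('wrist','w8'); shot('side','d8');shot('scene','s8');o,p,R=cur();print(p,o['opening']*85,o['wrist_force'],R.as_matrix().round(3))
a=cv2.imread('pics/d8.png')[60:210,190:310];b=cv2.imread('pics/w8.png')[150:350,130:390];
cv2.imwrite('pics/c8.png',np.hstack([cv2.resize(a,(320,400),interpolation=cv2.INTER_CUBIC),cv2.resize(b,(480,400),interpolation=cv2.INTER_CUBIC)]))
```

```text
[ 0.58977828 -0.02429051  0.35871387] 15.658576734918501 [ 0.18326434 -0.25481542 -1.11543595] [[ 1.     0.009 -0.027]
 [ 0.027 -0.001  1.   ]
 [ 0.009 -1.    -0.002]]
```

View pics/c8.png

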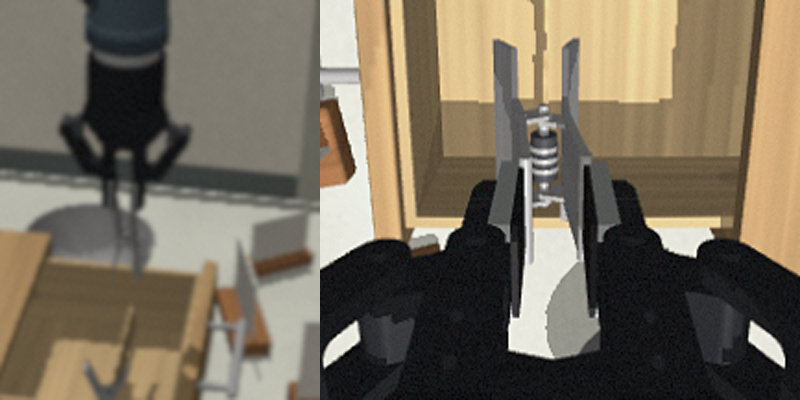

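View pics/s8.png

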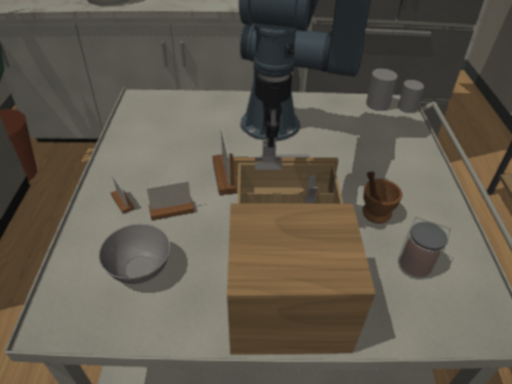

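Run:
```python
from h import *
W='wrist'
o,p,R=cur();P=vision.camera_params(W)
def tool(uv,zt):
    c,d=ray(W,uv,P); c=R.inv().apply(c-p); d=R.inv().apply(d); return (c+d*(zt-c[2])/d[2])*1000
print('cam',R.inv().apply(-np.array(P['R']).T@P['t']-p))
f=lambda x,y:(130+(x-320)*260/480,150+y*.5)
print('coil',[tool(f(544,155),z).round(1) for z in (-.004,0,.004)])
print('pin ends',tool(f(543,107),.015).round(1),tool(f(541,200),-.015).round(1))
for zt in (0.032,.028): print('jaw far corner lips',tool(f(500,42),zt).round(1),tool(f(572,40),zt).round(1))
a=cv2.imread('pics/w8.png')[160:300,190:320];cv2.imwrite('pics/c8b.png',cv2.resize(a,None,fx=5,fy=4.2,interpolation=cv2.INTER_CUBIC))
a=cv2.imread('pics/d8.png')[100:190,200:290];cv2.imwrite('pics/c8c.png',cv2.resize(a,None,fx=6,fy=6,interpolation=cv2.INTER_CUBIC))
```

```text
cam [ 0.00104559 -0.11770803  0.06692508]
coil [array([-1.9, 59.9, -4. ]), array([-1.8, 49.8,  0. ]), array([-1.6, 39.8,  4. ])]
pin ends [-2.  51.3 15. ] [ -2.9  49.4 -15. ]
jaw far corner lips [-17.1  67.1  32. ] [ 8.  70.3 32. ]
jaw far corner lips [-19.2  88.2  28. ] [ 8.8 91.9 28. ]
```

View pics/c8b.png

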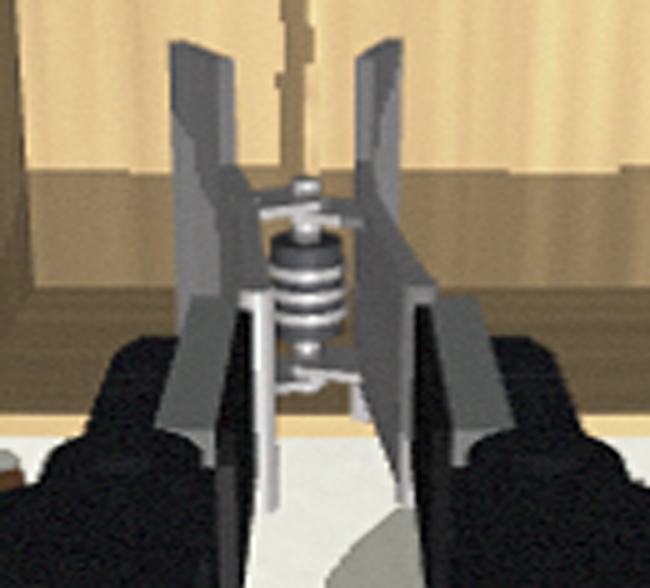

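View pics/c8c.png

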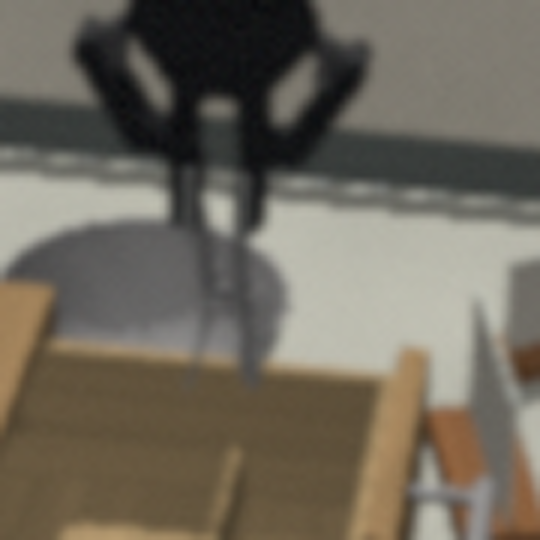

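Run:
```python
from h import *
o,p,R=cur()
f=lambda q:((proj('side',q)-[200,100])*6).round(0).tolist()
for x,y,z in [(0,13,0),(0,50,0),(0,83,0),(-14,83,0),(14,83,0),(-5,83,0),(-2,50,0),(0,83,30),(0,83,-30),(0,13,15),(0,13,-15)]: print((x,y,z),f(p+R.apply(np.array([x,y,z])/1000)))
```

```text
(0, 13, 0) [218.0, 211.0]
(0, 50, 0) [216.0, 281.0]
(0, 83, 0) [215.0, 342.0]
(-14, 83, 0) [245.0, 345.0]
(14, 83, 0) [185.0, 339.0]
(-5, 83, 0) [226.0, 343.0]
(-2, 50, 0) [221.0, 282.0]
(0, 83, 30) [205.0, 378.0]
(0, 83, -30) [225.0, 307.0]
(0, 13, 15) [212.0, 229.0]
(0, 13, -15) [223.0, 194.0]
```

Run:
```python
from h import *
print(inc([0.561,-0.321,0.30],.281), cur()[0]['time_s'])
```

```text
([-3.73, 5.88, -29.57], [0.0027, -0.2541, 0.0091]) 10.85
```

Call:
apply_moves --increments '[{"x":0,"y":0,"z":-3,"ax":0,"ay":0,"az":0.009,"grip":1},{"x":0,"y":0,"z":-7,"ax":0,"ay":-0.05,"az":0.009,"grip":1},{"x":-1,"y":0,"z":-11,"ax":0,"ay":-0.1,"az":0.009,"grip":1},{"x":-1,"y":0,"z":-15,"ax":0,"ay":-0.15,"az":0.009,"grip":1},{"x":-2,"y":1,"z":-19,"ax":0,"ay":-0.2,"az":0.009,"grip":1},{"x":-3,"y":3,"z":-23,"ax":0,"ay":-0.254,"az":0.009,"grip":1},{"x":-3.7,"y":5,"z":-27,"ax":0,"ay":-0.254,"az":0.009,"grip":1},{"x":-3.7,"y":6,"z":-29,"ax":0,"ay":-0.254,"az":0.009,"grip":1},{"x":-3.7,"y":6,"z":-29.6,"ax":0,"ay":-0.254,"az":0.009,"grip":1},{"x":-3.7,"y":6,"z":-29.6,"ax":0,"ay":-0.254,"az":0.009,"grip":1},{"x":-3.7,"y":6,"z":-29.6,"ax":0,"ay":-0.254,"az":0.009,"grip":1},{"x":-3.7,"y":6,"z":-29.6,"ax":0,"ay":-0.254,"az":0.009,"grip":1}]'

```text
time_s: 12.35
eef_pos: [0.5618, -0.3203, 0.2997]
eef_rot: [-0.699, 0.701, 0.1, -0.099]
wrist_force: [-0.3, -0.7, -0.6]
opening: 0.181
```

Run:
```python
from h import *
vision.camera('side')
o,p,R=cur();P=vision.camera_params('wrist');shot('wrist','w9');np.savez('w9.npz',**{k:P[k] for k in P},p=p,q=R.as_quat());print(p,cur()[1],o['opening'])
print(pinpoint('wrist','card_edge'))
```

```text
[ 0.56172595 -0.32047557  0.29954847] [ 0.56163529 -0.32061305  0.29937318] 0.1876634694930774
[{'xy': [183.7, 145.3], 'p': 0.57}]
```

View pics/w9.png

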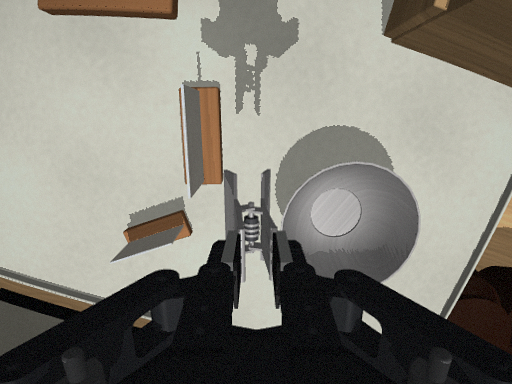

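Run:
```python
from h import *
a=cv2.imread('pics/w9.png')[70:210,160:290];cv2.imwrite('pics/c9.png',cv2.resize(a,None,fx=6,fy=4.2,interpolation=cv2.INTER_CUBIC))
```

```text
(no output)
```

View pics/c9.png

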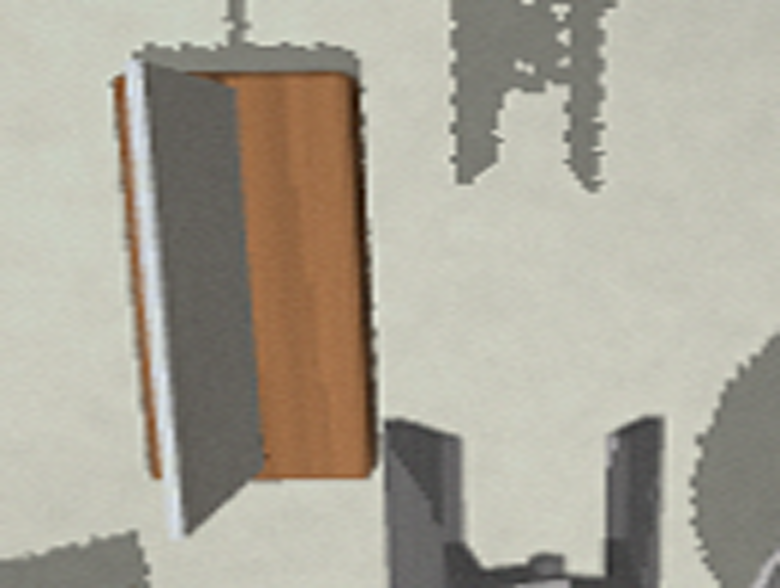

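Run:
```python
from h import *
d=np.load('w9.npz');P={k:d[k] for k in ('intrinsics','R','t')};P['k1']=float(d['k1'])
a=atz('wrist',(160+137/6,70+60/4.2),.107,P);b=atz('wrist',(160+178/6,70+535/4.2),.107,P)
print(a,b,np.linalg.norm(a-b),(a+b)/2,np.arctan2(-(a-b)[0],(a-b)[1]))
```

```text
[ 0.46494657 -0.24798588  0.107     ] [ 0.4982089  -0.36210283  0.107     ] 0.11886572743663144 [ 0.48157773 -0.30504435  0.107     ] 0.283618131994448
```

```bash
cat >> h.py <<'E'
def plan(card,yaw,pz,piv=(-1.9,50,0.3),tilt=-0.09):
    R1=Rt(yaw)*Ro.from_rotvec([0,0,tilt]); tcp=np.array([card[0],card[1],pz])-R1.apply(np.array(piv)/1000)
    o,P,R=cur(); return (R.inv().apply(tcp-P)*100).round(2).tolist(),(R.inv()*R1).as_rotvec().round(4).tolist(),tcp.round(4)
E
python3 - <<'E'
from h import *
print(plan((.4816,-.305),.284,.172))
E
```

```text
([-7.5, 7.71, 3.73], [0.0032, -0.0023, -0.09], array([ 0.4792, -0.306 ,  0.222 ]))
```

Call:
apply_moves --increments '[{"x":-3,"y":0,"z":2,"ax":0,"ay":0,"az":-0.05,"grip":1},{"x":-6,"y":0,"z":3.7,"ax":0.003,"ay":-0.002,"az":-0.09,"grip":1},{"x":-7.5,"y":2,"z":3.7,"ax":0.003,"ay":-0.002,"az":-0.09,"grip":1},{"x":-7.5,"y":5,"z":3.7,"ax":0.003,"ay":-0.002,"az":-0.09,"grip":1},{"x":-7.5,"y":7,"z":3.7,"ax":0.003,"ay":-0.002,"az":-0.09,"grip":1},{"x":-7.5,"y":7.7,"z":3.7,"ax":0.003,"ay":-0.002,"az":-0.09,"grip":1},{"x":-7.5,"y":7.7,"z":3.7,"ax":0.003,"ay":-0.002,"az":-0.09,"grip":1},{"x":-7.5,"y":7.7,"z":3.7,"ax":0.003,"ay":-0.002,"az":-0.09,"grip":1}]'

```text
time_s: 13.5
eef_pos: [0.4798, -0.3067, 0.2233]
eef_rot: [0.703, -0.695, -0.132, 0.068]
wrist_force: [0.5, -0.2, -0.1]
opening: 0.187
```

Run:
```python
from h import *
shot('scene','s10');shot('side','d10')
o,p,R=cur();P=vision.camera_params('wrist');shot('wrist','w10');print(o['time_s'],p,o['opening'],o['wrist_force'])
np.savez('w10.npz',**{k:P[k] for k in P},p=p,q=R.as_quat())
a=cv2.imread('pics/w10.png')[50:300,160:360];cv2.imwrite('pics/c10w.png',cv2.resize(a,None,fx=3.2,fy=2.4,interpolation=cv2.INTER_CUBIC))
a=cv2.imread('pics/d10.png')[90:210,240:340];b=cv2.imread('pics/s10.png')[120:240,130:230]
cv2.imwrite('pics/c10.png',np.hstack([cv2.resize(x,(400,480),interpolation=cv2.INTER_CUBIC) for x in(a,b)]))
print(plan((.4816,-.305),.284,.172))
```

```text
13.6 [ 0.47973929 -0.306663    0.22315995] 0.1864836485973943 [-0.70286674 -0.05128494 -1.49919286]
([-0.04, 0.1, 0.07], [0.0016, -0.0, 0.0008], array([ 0.4792, -0.306 ,  0.222 ]))
```

View pics/c10w.png

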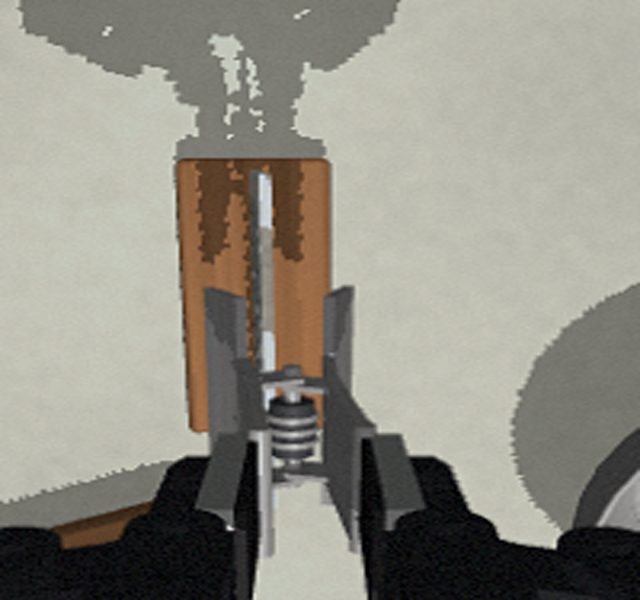

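View pics/c10.png

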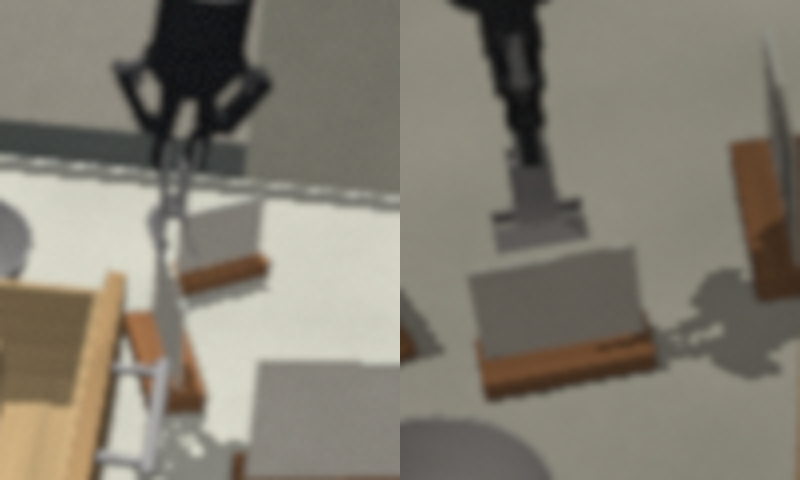

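```bash
cat > an.py <<'E'
from h import *
import sys
def load(n):
    d=np.load(n);P={k:d[k] for k in ('intrinsics','R','t')};P['k1']=float(d['k1']);return P,d['p'],Ro.from_quat(d['q'])
def mk(n):
    P,p,R=load(n)
    def tool(uv,zt):
        c,dd=ray('wrist',uv,P); c=R.inv().apply(c-p); dd=R.inv().apply(dd); return c+dd*(zt-c[2])/dd[2]
    return P,p,R,tool
E
python3 - <<'E'
from an import *
P,p,R,tool=mk('w10.npz')
f=lambda x,y:(160+x/3.2,50+y/2.4)
C=Rt(.284)
def rep(n,t): 
    w=p+R.apply(t); print(n,'tool',(t*1000).round(1),'card frame mm',(C.inv().apply(w-[.4816,-.305,.107])*1000).round(1))
rep('coil',tool(f(293,430),0))
for z in (.028,.030,.032):
    rep('lipL',tool(f(205,288),z));rep('lipR',tool(f(354,287),z))
rep('pinfar',tool(f(292,372),.015));rep('pinnear',tool(f(292,472),-.015))
for uv in ((260,173),(267,350)):
    w=atz('wrist',f(*uv),.107,P);print('card',(C.inv().apply(w-[.4816,-.305,.107])*1000).round(1))
E
```

```text
coil tool [-1.8 46.3  0. ] card frame mm [  0.1 -69.8  -1.2]
lipL tool [-22.2  90.3  28. ] card frame mm [-16.1 -24.2  26.8]
lipR tool [11.5 91.7 28. ] card frame mm [ 17.6 -25.9  26.8]
lipL tool [-21.   79.6  30. ] card frame mm [-15.9 -35.   28.8]
lipR tool [11.  80.9 30. ] card frame mm [ 16.  -36.6  28.8]
lipL tool [-19.8  68.8  32. ] card frame mm [-15.7 -45.8  30.8]
lipR tool [10.4 70.  32. ] card frame mm [ 14.5 -47.3  30.8]
pinfar tool [-2.  47.2 15. ] card frame mm [  0.1 -68.9  13.8]
pinnear tool [ -2.2  53.5 -15. ] card frame mm [  0.4 -62.7 -16.2]
card [-2.2  0.  59.9]
card [-1.2  0.   0.2]
```

Run:
```python
from h import *
c=np.array([.4816,-.305,.107])+Rt(.284).apply([-.0014,0,.001])
print(c,plan(c,.284,.1225,piv=(-1.9,48.5,0)),plan(c,.284,.1425,piv=(-1.9,48.5,0)))
```

```text
[ 0.47997588 -0.30443233  0.107     ] ([-0.63, 5.17, 0.21], [0.0016, -0.0, 0.0008], array([ 0.4776, -0.3051,  0.171 ])) ([-0.45, 3.18, 0.21], [0.0016, -0.0, 0.0008], array([ 0.4776, -0.3051,  0.191 ]))
```

First to just above the edge (lips ~3 mm over it), then look.

Call:
apply_moves --increments '[{"x":-0.3,"y":1,"z":0.2,"ax":0,"ay":0,"az":0,"grip":1},{"x":-0.4,"y":2,"z":0.2,"ax":0,"ay":0,"az":0,"grip":1},{"x":-0.45,"y":2.7,"z":0.2,"ax":0,"ay":0,"az":0,"grip":1},{"x":-0.45,"y":2.7,"z":0.2,"ax":0,"ay":0,"az":0,"grip":1},{"x":-0.45,"y":2.7,"z":0.2,"ax":0,"ay":0,"az":0,"grip":1}]'

```text
time_s: 14.28
eef_pos: [0.4773, -0.3054, 0.1958]
eef_rot: [0.703, -0.695, -0.132, 0.068]
wrist_force: [0.5, 0.5, 0.2]
opening: 0.188
```

Run:
```python
from h import *
shot('scene','s11');shot('side','d11')
o,p,R=cur();P=vision.camera_params('wrist');shot('wrist','w11');print(o['time_s'],p,o['opening'],o['wrist_force'])
np.savez('w11.npz',**{k:P[k] for k in P},p=p,q=R.as_quat())
a=cv2.imread('pics/w11.png')[50:300,160:360];cv2.imwrite('pics/c11w.png',cv2.resize(a,None,fx=3.2,fy=2.4,interpolation=cv2.INTER_CUBIC))
a=cv2.imread('pics/d11.png')[100:190,250:325];b=cv2.imread('pics/s11.png')[130:220,135:210]
cv2.imwrite('pics/c11.png',np.hstack([cv2.resize(x,(400,480),interpolation=cv2.INTER_CUBIC) for x in(a,b)]))
```

```text
14.375 [ 0.47738784 -0.3054964   0.19610421] 0.1895414035965983 [-0.23574619  0.64243028  0.46718213]
```

View pics/c11w.png

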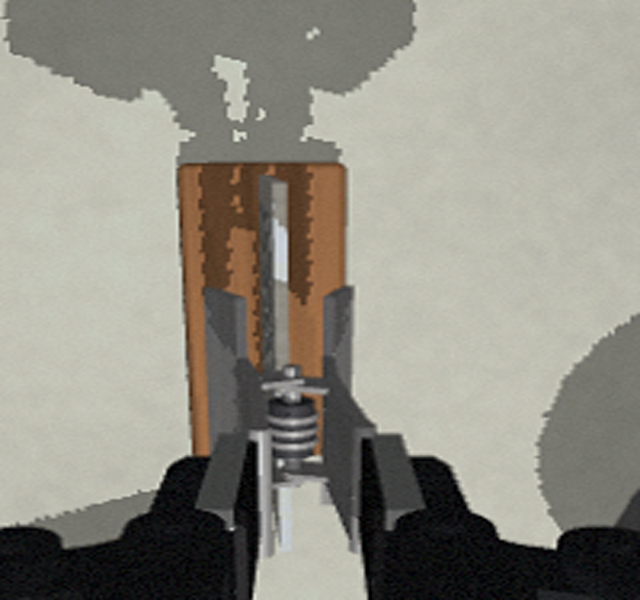

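View pics/c11.png

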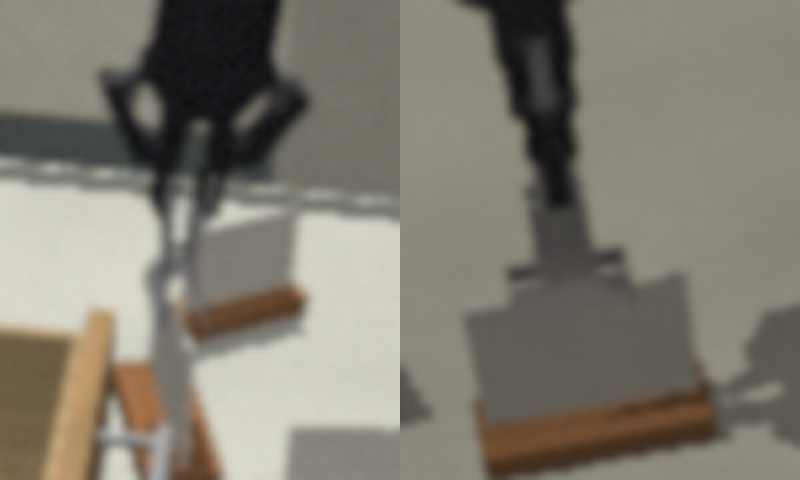

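Run:
```python
from an import *
P,p,R,tool=mk('w11.npz')
f=lambda x,y:(160+x/3.2,50+y/2.4)
C=Rt(.284)
def rep(n,t): 
    w=p+R.apply(t); print(n,'tool',(t*1000).round(1),'card frame mm',(C.inv().apply(w-[.4816,-.305,.107])*1000).round(1))
rep('coil',tool(f(293,430),0))
for z in (.030,.032):
    rep('lipL',tool(f(205,288),z));rep('lipR',tool(f(354,287),z))
for uv in ((280,180),(281,270),(284,545)):
    w=atz('wrist',f(*uv),.107,P);print('card',(C.inv().apply(w-[.4816,-.305,.107])*1000).round(1))
a=cv2.imread('pics/w11.png')[110:290,210:290];cv2.imwrite('pics/c11x.png',cv2.resize(a,None,fx=5,fy=3.3,interpolation=cv2.INTER_CUBIC))
```

```text
coil tool [-1.9 46.4  0. ] card frame mm [ -1.8 -42.7   0.6]
lipL tool [-21.   79.7  30. ] card frame mm [-17.9  -7.8  30.5]
lipR tool [11. 81. 30.] card frame mm [14.1 -9.4 30.5]
lipL tool [-19.8  68.9  32. ] card frame mm [-17.7 -18.6  32.6]
lipR tool [10.4 70.2 32. ] card frame mm [ 12.6 -20.1  32.5]
card [-1.   0.  60.3]
card [-1.   0.  34.2]
card [ -1.1   0.  -58.2]
```

View pics/c11x.png

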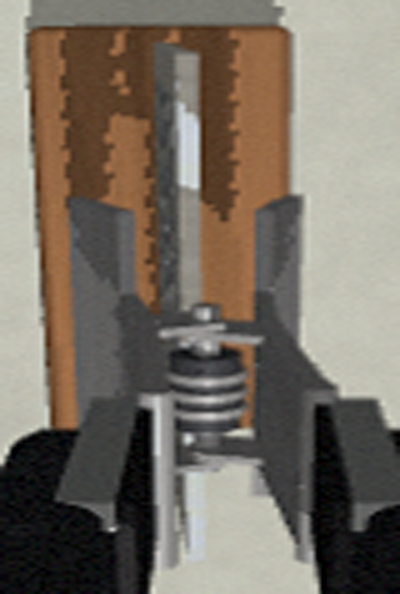

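Run:
```python
from h import *
o,p,R=cur(); print((R.inv().apply(np.array([0,0,-.025])+Rt(.284).apply([.001,0,-.0005]))*100).round(3))
```

```text
[-0.128  2.499 -0.044]
```

Call:
apply_moves --increments '[{"x":0.1,"y":0,"z":0,"ax":0,"ay":0,"az":0,"grip":1},{"x":0.06,"y":0.5,"z":0,"ax":0,"ay":0,"az":0,"grip":1},{"x":0.01,"y":1,"z":0,"ax":0,"ay":0,"az":0,"grip":1},{"x":-0.03,"y":1.5,"z":0,"ax":0,"ay":0,"az":0,"grip":1},{"x":-0.08,"y":2,"z":0,"ax":0,"ay":0,"az":0,"grip":1},{"x":-0.12,"y":2.5,"z":0,"ax":0,"ay":0,"az":0,"grip":1},{"x":-0.12,"y":2.5,"z":0,"ax":0,"ay":0,"az":0,"grip":1},{"x":-0.12,"y":2.5,"z":0,"ax":0,"ay":0,"az":0,"grip":1}]'

```text
time_s: 15.42
eef_pos: [0.4785, -0.3053, 0.1712]
eef_rot: [0.703, -0.696, -0.132, 0.068]
wrist_force: [-0.3, 0.7, -0.8]
opening: 0.187
```

Run:
```python
from h import *
shot('scene','s12');shot('side','d12')
o,p,R=cur();P=vision.camera_params('wrist');shot('wrist','w12');print(o['time_s'],p,o['opening'],o['wrist_force'])
np.savez('w12.npz',**{k:P[k] for k in P},p=p,q=R.as_quat())
w=cv2.imread('pics/w12.png')[110:290,210:290]
a=cv2.imread('pics/d12.png')[100:190,250:325];b=cv2.imread('pics/s12.png')[130:220,135:210]
cv2.imwrite('pics/c12.png',np.hstack([cv2.resize(a,(260,312),interpolation=cv2.INTER_CUBIC),cv2.resize(b,(260,312),interpolation=cv2.INTER_CUBIC)]))
cv2.imwrite('pics/c12x.png',cv2.resize(w,None,fx=5,fy=3.3,interpolation=cv2.INTER_CUBIC))
```

```text
15.525 [ 0.47854    -0.30536923  0.17136054] 0.18560663418726936 [ 0.03462094 -0.33176546 -0.20094047]
```

View pics/c12x.png

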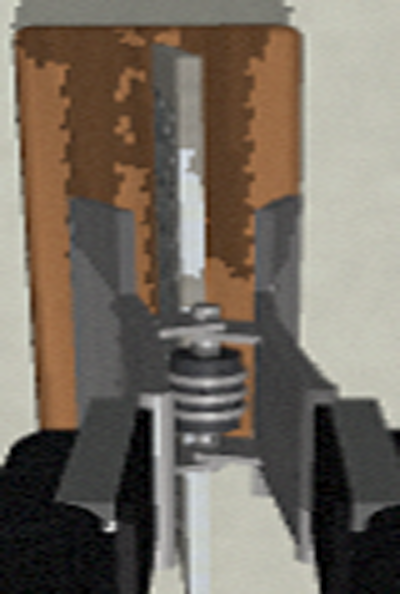

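View pics/c12.png

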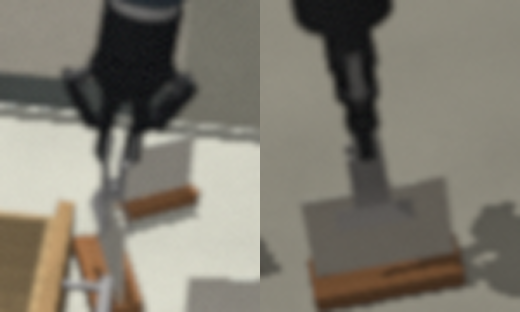

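Run:
```python
from an import *
b=cv2.imread('pics/s12.png')[165:220,140:205];b=cv2.resize(b,None,fx=12,fy=10,interpolation=cv2.INTER_CUBIC)
b=np.clip((b.astype(float)-60)*2.2,0,255).astype(np.uint8);cv2.imwrite('pics/c12s.png',b)
P,p,R,tool=mk('w12.npz')
f=lambda x,y:(210+x/5,110+y/3.3);C=Rt(.284)
def rep(n,t): 
    w=p+R.apply(t); print(n,'card frame mm',(C.inv().apply(w-[.4816,-.305,.107])*1000).round(1))
rep('coil',tool(f(207,392),0))
rep('lipL',tool(f(69,198),.0305));rep('lipR',tool(f(301,197),.0305))
for uv in ((187,57),(191,270),(200,590)):
    w=atz('wrist',f(*uv),.107,P);print('card',(C.inv().apply(w-[.4816,-.305,.107])*1000).round(1))
# predicted scene px of card edge ends and lips
for q in ([-.001,0,-.06],[-.001,0,.06],[.014,.017,-.032],[.014,.017,.032],[.014,.012,-.032],[.014,.012,.032]):
    print(q,((proj('scene',np.array([.4816,-.305,.107])+C.apply(q))-[140,165])*[12,10]).round())
```

```text
coil card frame mm [ -0.7 -17.4   0.4]
lipL card frame mm [-16.8  14.2  30.8]
lipR card frame mm [14.5 12.2 30.8]
card [-1.5  0.  59.6]
card [-1.3  0.  18.9]
card [ -0.7   0.  -53. ]
[-0.001, 0, -0.06] [ 68. 236.]
[-0.001, 0, 0.06] [574. 163.]
[0.014, 0.017, -0.032] [205. 297.]
[0.014, 0.017, 0.032] [475. 258.]
[0.014, 0.012, -0.032] [202. 284.]
[0.014, 0.012, 0.032] [472. 245.]
```

View pics/c12s.png

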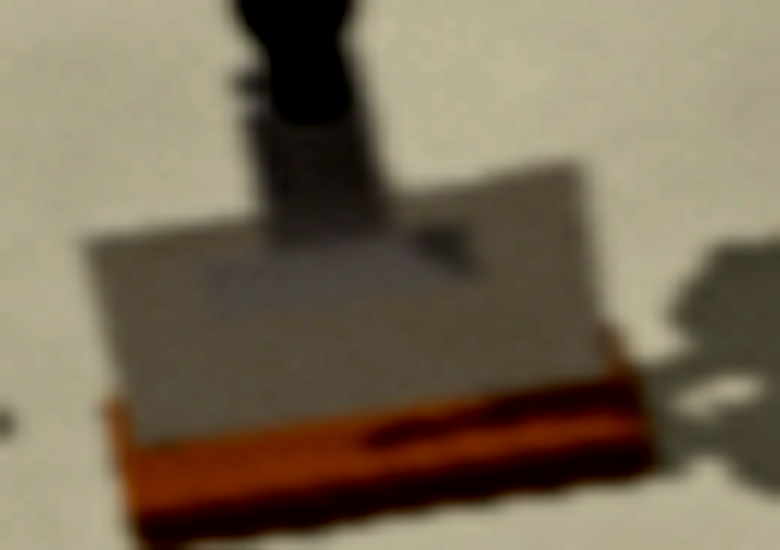

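Run:
```python
from h import *
shot('scene','s13');shot('side','d13');o,p,R=cur();print(o['time_s'],p,o['opening'],o['wrist_force'])
for n in ('scene','side'):
    r=regions_of(n,'narrow_clip');print(n,[(np.round(x['rect']).tolist(),round(x['p'],2)) for x in r])
a=cv2.imread('pics/s13.png');b=cv2.imread('pics/d13.png')
cv2.imwrite('pics/c13.png',np.hstack([cv2.resize(x,(400,300)) for x in (a,b)]))
```

```text
15.675 [ 0.4785083  -0.30532903  0.17132917] 0.1897257162092719 [-0.58106423  0.75915241 -0.59396538]
scene [([311.0, 190.0, 18.0, 31.0], 0.61), ([172.0, 200.0, 49.0, 43.0], 0.24)]
side [([279.0, 160.0, 6.0, 11.0], 0.56), ([228.0, 206.0, 13.0, 12.0], 0.43)]
```

View pics/c13.png

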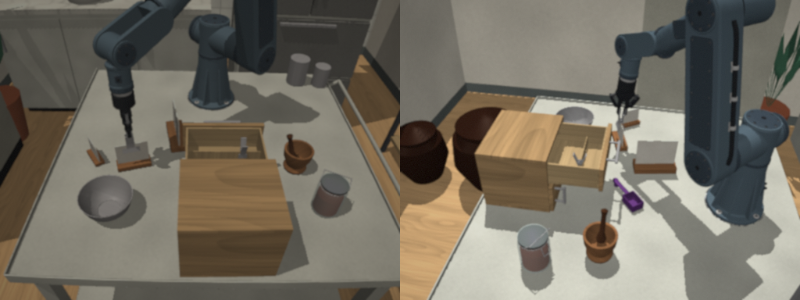

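The drawer is open with the narrow clip still on the divider, and everything else stands where it was. The wide clip straddles the card and holds steady, so I'm handing in.

```bash
python3 -c "
from bench import ticket
print(ticket.hand_in())"
```

```text
the job is handed in; nothing more can be done
None
```

I opened the drawer about 17 cm and took the wide clip off the divider. I handed in with it squeezed open over the middle of the card's top edge. The card is the middle-sized one of three: its edge measured about 0.11 m high, and the other two about 0.15 and 0.08 m.

Last checks before handing in, at about 15.7 s on the robot's clock:
- **Position across the card:** the pivot was within about 1 mm of the card's plane, and the lips were centred on it to within about 1 mm. The gap was about 13–15 mm on either side.
- **Depth:** the lips were about 13 mm (wrist camera) to 17–20 mm (scene camera) below the edge. The spring coil was well clear above it.
- **Squareness:** the clip sat about 0.09 rad tilted between the pads, so I tilted the tool to bring it upright. Its turn relative to the card was within about 0.02 rad.
- **Contact:** the wrist force was only noise (about 1 N), and the card stand showed no shift in the pictures.
- **Other things:** the narrow clip was still on the divider, and nothing else on the cart appeared to have moved.

Three readings did not fully agree:
- **Middle of the card:** the wrist and scene cameras differ by about 3 mm along its width, so the clip may be 2–3 mm off the middle.
- **Gripper opening:** it read about 16 mm, against the 20 mm given for fully spread, but the lips measured about 27–31 mm apart, close to the 28 mm expected when fully open.
- **Force while squeezing:** the wrist read about 14 N upward during the grasp on the divider, well under the limit, and it went back to zero after lifting.

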